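# Purge the test pot, fit its bayonet lid and hold it at the vent mark

## Task

Press the purge treadle down to its stop and let it come up again, then take the lid with the orange bar and drop it into the test pot with its lugs through the slots at the black marks. Twist it clockwise half way to the lock, so that the bar points at the yellow vent marks (45 degrees on), never into the lock click at the red marks, and keep hold of it there against its return spring: finish while still gripping the lid, not letting go. Leave the other things on the bench where they are.

Things in the scene. Friction and masses are not known exactly. Their poses are not given: they have to be found in the camera images.
- treadle (a joint): the purge treadle's hinge, 0 at rest (pad up), 0.25 rad pressed down to its stop. A return spring needs about 4 N at the pad to start and 7 N at the stop; it comes up when let go.
- treadle_pad (a point): centre of the top of the black, yellow-striped rubber pad (56 x 60 mm) on the treadle, a sloping steel plate 64 mm wide; moves with the plate. About 57 mm above the bench at rest, sloping 16 degrees; sinks nearly straight down by about 23 mm to the stop. The level hinge lies some 92 mm from it along treadle_base's +x, 24 mm above the bench.
- treadle_base: fixed steel base plate of the treadle, 150 x 80 x 8 mm, origin at the centre of its underside; +x runs from the pad end to the hinge end.
- pot: fixed round grey test pot, 104 mm across, 90 mm high, foot 130 mm across; origin at the centre of its underside, z up. Aluminium collar: bore 52 mm, two slots 18 mm wide out along its +x and -x (black marks). Yellow vent marks 45 degrees clockwise (from above) of the black ones, red lock marks 90 degrees clockwise. Brass nipple on +x.
- pot_mouth (a point): centre of the collar's top face, 90 mm above the pot's underside, axes as the pot's. When the lid is home its disc rests on this face and the lid's origin is 74 mm above the pot's underside (up to 2 mm of lift under the collar once twisted).
- vent_ring (a joint): sprung ring in the pot that the lid's lugs push round: 0 at rest, grows as the lid is twisted clockwise, about 0.16 rad less than the lid's twist (0.63 at the vent mark). It pushes back with 0.05 to 0.12 N m: a lid let go before the lock springs back. Lock detents begin to resist at a lid twist of 58 degrees (1.0 rad); end stop at 90 degrees.
- lid: bayonet lid, about 0.18 kg, standing on its plug on the bench; origin at the centre of the plug's underside, z up. Plug 46 mm across, 16 mm high; two lugs at its foot along +x and -x, out to 31 mm from the axis, 10 mm wide, 7 mm high. White disc 84 mm across from z 16 to 24 mm; on it an orange grip bar 54 mm long (x), 16 mm wide (y), z 24 to 52 mm. Fits either way round.
- lid_grip (a point): point on the lid's axis inside the orange bar, 42 mm above the plug's underside; axes as the lid's.
- dust_cover: bystander: plain black dust cover, 80 mm in diameter, 42 mm high with a round knob; origin under its centre. It may stand in either of two places, the lid in the other.
- recorder: bystander: white recorder with a dark screen, 55 x 85 x 26 mm, origin under its centre.
- tape_roll: bystander: brown tape roll lying flat, 92 mm across, 24 mm high, origin under its centre.
- driver: bystander: screwdriver lying on the bench, some 200 mm long, origin under its middle.

How it is judged (in metres and radians):
On the way, in this order (a step that is already met when the one before it is completed fails the run):
1. the purge treadle is pressed down to its stop (value of joint treadle above 0.225 rad), for 0.1 s.
2. the lid is fully down in the pot, its lugs through the slots, with the treadle let up (z of lid in the frame of pot below 0.0785 m and horizontal distance between lid and pot below 0.006 m and angle between lid's own z axis and vertical below 0.08 rad and value of joint treadle below 0.05 rad), for 0.1 s.
At the end, for the whole second after the job is handed in: The lid is home in the pot (origin within 6 mm of the pot's axis, no more than 4.5 mm above its home height, level within 0.08 rad), twisted clockwise to 45 degrees within 11 degrees, still, and gripped by the fingers with more than 2 N; the treadle is up (below 0.05 rad) (all of step 2 and angle between the x axis of lid and the x axis of pot, either way round between 0.59 and 0.98 rad and value of joint vent_ring above 0.33 rad and velocity of joint vent_ring between -0.1 and 0.1 rad/s and contact force between the fingers and lid above 2 N); the arm keeps its last pose, push and grip.
It fails at once if the lid is twisted into the lock click (beyond 66 degrees) (z of lid in the frame of pot below 0.0785 m and horizontal distance between lid and pot below 0.006 m and value of joint vent_ring above 0.99 rad).
It fails at once if a bystander is pushed more than 25 mm from its place (distance of any of recorder, dust_cover, tape_roll, driver from where it was at the start of the episode above 0.025 m).
It also fails if it takes over 58 s, if anything falls off the work surface, if the arm or the gripper's body presses on something with over 40 N, if the wrist force passes 120 N, or if a joint passes its speed limit or range.

## Robot

A 6-joint arm with a two-finger parallel gripper is mounted at the origin on the work surface. World frame = base frame: x ahead of the robot, y to its left, z up, the work surface at z = 0. Lengths are in mm, angles in rad, forces in N, time in s.
With the tool pointing down it reaches from about 275 to 750 mm from the base axis. Payload 10.2 kg.
Tool frame: the origin (TCP) lies between the finger pads; the fingertips stand 11 mm ahead of it and the grasp point (between the pads) lies 8 mm behind it (ctrl.nose_length is the distance from the TCP to the fingertips, in mm); x points along the fingers, y is the direction in which the jaws open and shut, and the axes are right-handed (so a half turn about x gives the same grasp; the last joint's range is limited). The gripper opens to 85 mm and grips with 20 to 120 N. Pads are 22 mm wide; open, the fingers measure 114 mm over their backs; the gripper's body (76 mm by 85 mm) begins 54 mm behind the grasp point. The pads swing forward as they close: fully open they stand 13 mm farther back than shut.
Start: joints at [-1.401, 0.313, 1.498, -0, 1.331, -0.223], TCP at [200.946, -485.028, 204.894] pointing down, gripper open.
Joint ranges: [-2.94, 2.94], [-0.97, 2.17], [0.19, 2.56], [-1.23, 4.37], [0.02, 3.11], [-2.88, 2.88]. Speed limits (rad/s): [2.39, 2.39, 3.01, 3.14, 3.14, 3.14].

## Interface

Orientations are given as a unit quaternion [w, x, y, z].
In Python, from rig import ctrl, capture, ticket gives the robot as it stands.
- The arm moves only by the tool step_arm, never from a script. Its argument "commands" is a list of rows, each a list of 2 entries, a list of its own where there are three numbers: the shift along the world's x, y, z normalised to -1 to 1, where 1 is 0.04 m, then the turn about the world's z normalised to -1 to 1, where 1 is 180 degrees. A call has 1 to 5 rows; each row shifts and turns the commanded pose from where the row before left it; what a row does not reach is not made up. A row lasts 1/10 s, in which the tool goes at most 50 mm and 8.59 degrees, less where a joint would pass 70% of its speed; a pose out of reach is approached as far as the arm can. A call with a number of a shift or a turn outside -1 to 1 is refused whole. A call with a gripper value outside its range is refused whole. "gripper" is the closure, from -1 (fully open) to 1 (shut), so that 0 is half open, set as the call begins (left out, the last holds). The fingers move at their own pace and stop on an object; "force" is the grip in N (left out, the last holds). Time passes only in rows, so rows that do not move let the fingers close. It gives the time, the measured TCP pose, the force and the opening at its end, in the units of the state.
- ctrl.sense(): the state, without advancing time (a new reading comes with each control period).
- capture(name): name is "side" or "top" or "wrist"; returns a dict with "image" (420x560x3 uint8, blue, green, red), "fov_y" (degrees; the focal length in pixels is half the picture's height over the tangent of half this angle, whatever the lens; pixels are square), "cx", "cy" (the principal point, pixels), "origin" and "orientation" of the camera in the world. Camera axes: x right, y down, z forward; pixel columns grow to the right and rows downward; lengths in mm; the calibration is good to about 2 mm. A picture is of the moment at which its call begins. There is no depth.
- ticket.finish_job(): hands the job in, once; it reports no verdict.
The state is a dict: "time_s": time; "joints": joint angles; "dq": joint speeds; "tau": joint torques, N m; "eef_pos": TCP position; "ee_rot": TCP orientation; "force": force on the tool from outside, world axes, zero at the start; "wrist_torque": the same for the moment, N m; "grip_width": opening from 0.0 (shut) to 1.0 (fully open).
Only numpy, scipy, OpenCV 4.12 (cv2) and the standard library are available. Lean on these libraries where they do the work, as an engineer would, in place of code of your own. Each camera call takes 0.05 s, during which the arm holds its last target.

## Working session

There is one attempt and no reset: what is moved stays moved. The work goes in short steps, Python scripts to look and compute and a tool call to move; the robot and the scene stay as the last step left them, time stands still between calls to the robot, and variables do not carry over. Pictures are saved under pics/ and viewed, and the job is handed in when it is done.

Besides the shell and the picture viewer there is one more tool, called after "Request:" as a command line: name --argument value ..., lists and objects as JSON in quotes. step_arm: Moves the arm, as the interface text tells. Its arguments: {"type":"object","properties":{"commands":{"type":"array","items":{"type":"array"}},"gripper":{"type":"number"},"force":{"type":"number"}},"required":["commands"]}

```bash
mkdir -p pics; ls
python3 - <<'E'
from rig import ctrl,capture
import cv2
for n in ["top","side","wrist"]:
    c=capture(n); cv2.imwrite(f"pics/{n}0.png",c["image"])
    print(n,{k:v for k,v in c.items() if k!="image"})
s=ctrl.sense();print(s)
E
```

```text
pics
top {'fov_y': 42.50205498043283, 'cx': 280.1824730710445, 'cy': 216.87808719130908, 'origin': array([ 508.42777362,    8.83106041, 1440.71743645]), 'orientation': array([ 0.0301629 , -0.70032932,  0.71303863, -0.0143159 ])}
side {'fov_y': 42.3992100487122, 'cx': 276.83681593896466, 'cy': 216.20649407395962, 'origin': array([ 372.27398461, 1151.69288636, 1119.82002328]), 'orientation': array([ 0.04215869, -0.10104875,  0.90682817, -0.40703128])}
wrist {'fov_y': 65.7958240454494, 'cx': 279.63556153577133, 'cy': 208.82790869323597, 'origin': array([ 271.12456616, -456.34252951,  374.60489505]), 'orientation': array([ 0.12467167,  0.82191929, -0.54942076, -0.08391949])}
{'time_s': 0.15, 'joints': array([-1.40138810e+00,  3.13324321e-01,  1.49822691e+00,  2.60858051e-05,
        1.33100763e+00, -2.23359353e-01]), 'dq': array([ 2.32227825e-05, -1.06113828e-03, -3.52676034e-04, -9.65839177e-04,
       -7.25697321e-04, -1.28494635e-03]), 'tau': array([ 1.82617452e-03, -4.12370360e+01, -2.59796047e+01, -1.68010952e-04,
        3.23673346e-03,  2.23870433e-05]), 'eef_pos': array([ 200.92160039, -484.80819211,  204.47851916]), 'ee_rot': array([ 0.13763003,  0.69353371,  0.13831251, -0.69349738]), 'force': array([ 0.16648028, -0.44600778,  0.19093292]), 'wrist_torque': array([ 0.04523904,  0.0527352 , -0.00095894]), 'grip_width': 1.0005425445570795}
```

View pics/top0.png

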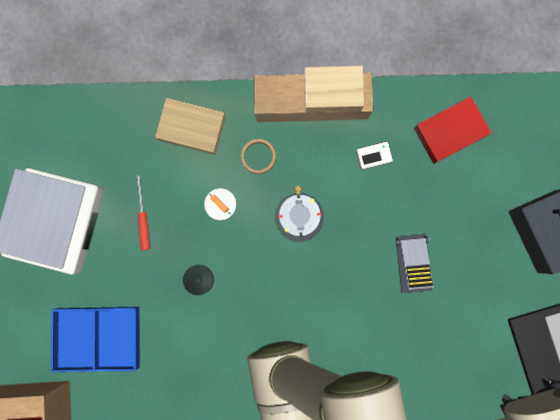

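View pics/side0.png

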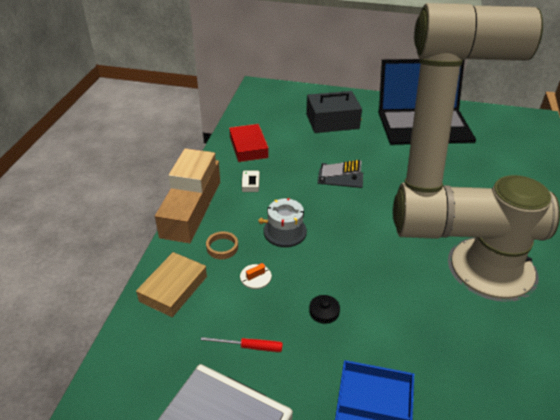

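View pics/wrist0.png

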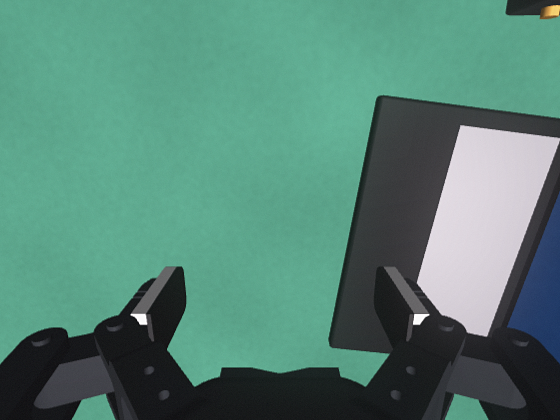

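The top view shows the lid at (220,204), the pot at (299,215) with its nipple at (298,190), the treadle pad at (418,276), the dust cover at (198,280) and the driver at (143,215). Next I'll measure these precisely.

```bash
cat > h.py <<'E'
import numpy as np,cv2
from scipy.spatial.transform import Rotation as R
from rig import ctrl,capture
def ray(c,uv,z):
    uv=np.atleast_2d(uv).astype(float)
    f=210/np.tan(np.radians(c["fov_y"]/2))
    w,x,y,zq=c["orientation"]
    d=np.c_[(uv[:,0]-c["cx"])/f,(uv[:,1]-c["cy"])/f,np.ones(len(uv))]
    d=R.from_quat([x,y,zq,w]).apply(d)
    o=np.array(c["origin"]); return o+d*((z-o[2])/d[:,2])[:,None]
def proj(c,p):
    f=210/np.tan(np.radians(c["fov_y"]/2)); w,x,y,zq=c["orientation"]
    q=R.from_quat([x,y,zq,w]).inv().apply(np.atleast_2d(p)-np.array(c["origin"]))
    return np.c_[f*q[:,0]/q[:,2]+c["cx"],f*q[:,1]/q[:,2]+c["cy"]]
def mask(im,lo,hi,roi=None):
    m=cv2.inRange(cv2.cvtColor(im,cv2.COLOR_BGR2HSV),np.array(lo),np.array(hi))
    if roi:
        k=np.zeros_like(m);x0,y0,x1,y1=roi;k[y0:y1,x0:x1]=255;m&=k
    return m
def big(m):
    cs=cv2.findContours(m,cv2.RETR_EXTERNAL,cv2.CHAIN_APPROX_NONE)[0]
    return max(cs,key=cv2.contourArea) if cs else None
def cen(m):
    M=cv2.moments(m,True); return np.array([M["m10"],M["m01"]])/max(M["m00"],1),M["m00"]
def pca(P):
    P=P[:,:2]; c=P.mean(0); w,v=np.linalg.eigh(np.cov((P-c).T)); return c,np.degrees(np.arctan2(v[1,1],v[0,1])),np.sqrt(w)
E
cat > m.py <<'E'
from h import *
for n,roi in (("top",dict(l=(195,180,245,228),p=(270,180,330,245),t=(390,230,440,298))),("side",dict(l=(230,255,280,295),p=(255,190,315,250),t=(315,150,370,195)))):
    c=capture(n); im=c["image"]
    l=mask(im,(3,150,120),(20,255,255),roi['l']); P=np.argwhere(l>0)[:,::-1]
    print(n,"bar",pca(ray(c,P,52)),len(P), "mid z46",ray(c,P,46).mean(0)[:2])
    w=mask(im,(0,0,150),(180,80,255),roi['l'])|l; b=big(w); e=cv2.fitEllipse(cv2.convexHull(b)); print(" disc",e,ray(c,e[0],22)[0][:2])
    for nm,lo,hi in (("nip",(10,120,80),(25,255,255)),("yel",(26,150,120),(34,255,255)),("red",(0,150,100),(6,255,255))):
        m=mask(im,lo,hi,roi['p']); k,_,st,ce=cv2.connectedComponentsWithStats(m)
        for i in range(1,k):
            if st[i,4]>2: print(" ",nm,ce[i].round(1),st[i,4],ray(c,ce[i],90)[0][:2].round(1))
    m=mask(im,(22,120,100),(36,255,255),roi['t']); P=np.argwhere(m>0)[:,::-1]; print(" stripes",len(P),pca(ray(c,P,57)))
    for k in roi:
        x0,y0,x1,y1=roi[k]; cv2.imwrite(f"pics/{n}_{k}.png",cv2.resize(im[y0:y1,x0:x1],None,fx=8,fy=8,interpolation=cv2.INTER_CUBIC))
E
python3 m.py; cd pics; python3 -c "
import cv2,numpy as np
for n in('top','side'):
    a=[cv2.resize(cv2.imread(f'{n}_{k}.png'),(380,380)) for k in 'pt']
    cv2.imwrite(n+'c.png',np.hstack(a))"
```

```text
top bar (array([634.3874805 , 197.63472731]), np.float64(45.620899401507224), array([ 3.25976308, 15.62027109])) 89 mid z46 [634.93169361 198.45045985]
 disc ((219.7633514404297, 203.73092651367188), (32.44271469116211, 32.69814682006836), 37.07977294921875) [635.91485741 199.03833599]
  nip [297.5 189.5] 30 [661.8  -6.2]
  red [318.7 213.6] 7 [600.3 -58.2]
  red [280. 216.] 3 [596.   38.8]
 stripes 229 (array([ 440.25098407, -310.40943379]), np.float64(88.73757333384219), array([13.37564931, 16.27500246]))
side bar (array([636.28545503, 201.54151366]), np.float64(52.68020840763507), array([ 7.06334461, 16.50427516])) 111 mid z46 [637.76891553 196.20268492]
 disc ((255.56088256835938, 275.1329650878906), (24.612869262695312, 31.50258445739746), 82.53491973876953) [638.22334888 195.03826486]
  nip [275.7 200.7] 3 [636.4 -44.8]
  nip [262.5 220.5] 35 [653.6  48.6]
  nip [295.5 220.4] 15 [562.6  27.5]
  red [282.3 222.1] 9 [597.4  42.9]
 stripes 75 (array([ 442.6167298 , -315.80536053]), np.float64(68.06702647529382), array([11.7197535 , 18.31147798]))
```

View pics/topc.png

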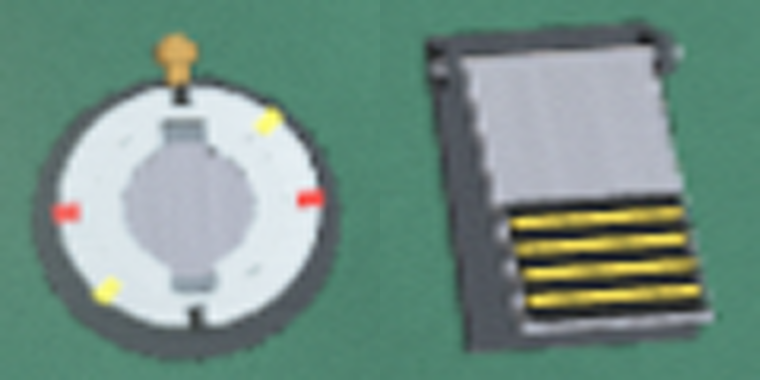

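View pics/sidec.png

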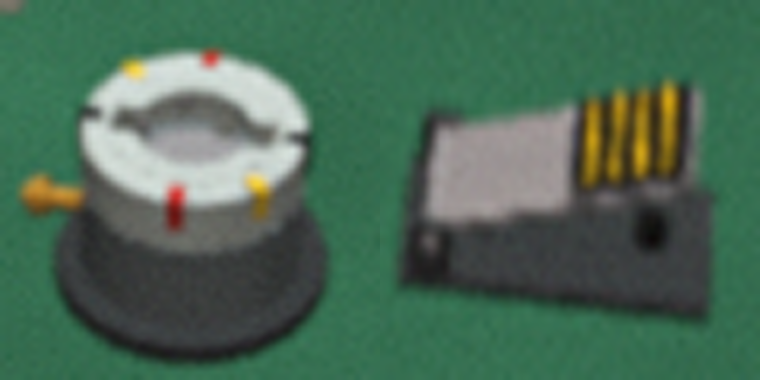

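```bash
cat >> h.py <<'E'
def yaw(s=None):
    s=s or ctrl.sense(); w,x,y,z=s["ee_rot"]; M=R.from_quat([x,y,z,w]).as_matrix()
    return np.degrees(np.arctan2(M[1,1],M[0,1])),M
def st():
    s=ctrl.sense(); print(round(s["time_s"],2),s["eef_pos"].round(2),"yaw",yaw(s)[0].round(2),"F",s["force"].round(1),"T",s["wrist_torque"].round(2),"g",round(s["grip_width"],3),"q",s["joints"].round(2))
E
python3 - <<'E'
from h import *
st();print(yaw()[1].round(3))
E
```

```text
0.25 [ 200.91 -484.91  204.65] yaw -67.5 F [ 0.  -1.5 -0.2] T [-0.02 -0.02  0.05] g 1.0 q [-1.4   0.31  1.5  -0.    1.33 -0.22]
[[-0.     0.383 -0.924]
 [ 0.001 -0.924 -0.383]
 [-1.    -0.001 -0.   ]]
```

Request:
step_arm --commands '[[[0.75, 0.5, 0], 0], [[0.75, 0.5, 0], 0], [[0.75, 0.5, 0], 0], [[0.75, 0.5, 0], 0], [[0.75, 0.5, 0], 0]]' --gripper 1 --force 40

```text
time_s: 0.75
eef_pos: [352.0, -384.0, 204.9]
ee_rot: [-0.138, -0.694, -0.138, 0.694]
force: [-0.7, -0.6, -0.1]
grip_width: 0.147
```

```bash
python3 -c "from h import *; st()"
```

```text
0.75 [ 352.01 -384.03  204.88] yaw -67.5 F [-0.7 -0.6 -0.1] T [-0.    0.02  0.  ] g 0.147 q [-1.05  0.3   1.51  0.    1.33  0.12]
```

Request:
step_arm --commands '[[[0.75, 0.6, -0.5], 0], [[0.75, 0.6, -0.75], 0], [[0.7, 0.6, -0.75], 0], [[0, 0, -0.6], 0], [[0, 0, 0], 0]]'

```text
time_s: 1.25
eef_pos: [438.2, -311.1, 98.0]
ee_rot: [-0.137, -0.692, -0.14, 0.695]
force: [-1.4, 0.0, -0.4]
grip_width: -0.004
```

```bash
python3 -c "
from h import *
st(); c=capture('wrist'); cv2.imwrite('pics/w1.png',c['image']); c=capture('side'); cv2.imwrite('pics/s1.png',cv2.resize(c['image'][120:240,280:440],None,fx=4,fy=4))"
```

```text
1.25 [ 438.19 -311.1    98.03] yaw -67.4 F [-1.4  0.  -0.4] T [-0.05 -0.01  0.04] g -0.004 q [-0.84  0.45  1.6  -0.    1.1   0.34]
```

View pics/w1.png

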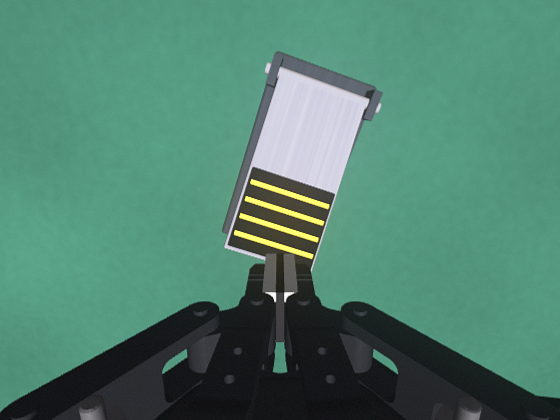

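View pics/s1.png

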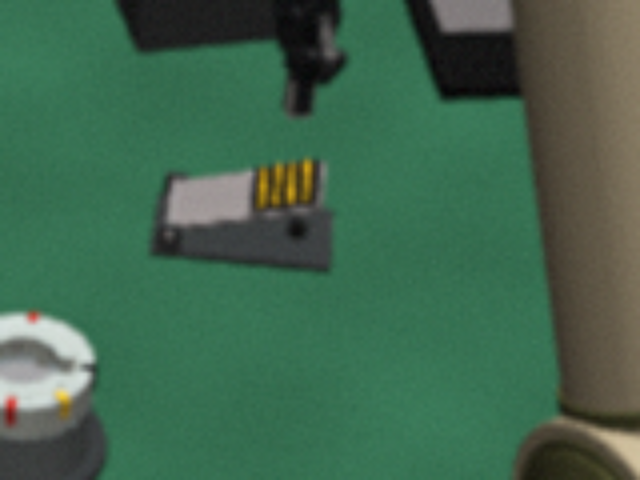

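The closed fingers are above the pad, roughly centred. Now I'll press.

Request:
step_arm --commands '[[[0, 0, -0.5], 0], [[0, 0, -0.25], 0], [[0, 0, -0.25], 0], [[0, 0, -0.2], 0], [[0, 0, -0.15], 0]]'

```text
time_s: 1.85
eef_pos: [438.9, -313.3, 46.6]
ee_rot: [0.138, 0.694, 0.138, -0.694]
force: [0.0, -0.6, -0.0]
grip_width: 0.001
```

```bash
python3 -c "
from h import *
st()"
```

```text
1.85 [ 438.92 -313.26   46.65] yaw -67.51 F [ 0.  -0.6 -0. ] T [-0.03 -0.02  0.01] g 0.001 q [-0.84  0.52  1.64 -0.    0.98  0.34]
```

```bash
python3 -c "
from h import *
c=capture('wrist'); cv2.imwrite('pics/w2.png',c['image']); c=capture('side'); cv2.imwrite('pics/s2.png',cv2.resize(c['image'][120:240,280:440],None,fx=4,fy=4));st()"
```

```text
1.95 [ 438.7  -312.9    46.35] yaw -67.5 F [ 0.1 -0.1 -0.1] T [-0.01  0.01 -0.03] g -0.002 q [-0.84  0.52  1.64 -0.    0.98  0.34]
```

View pics/w2.png

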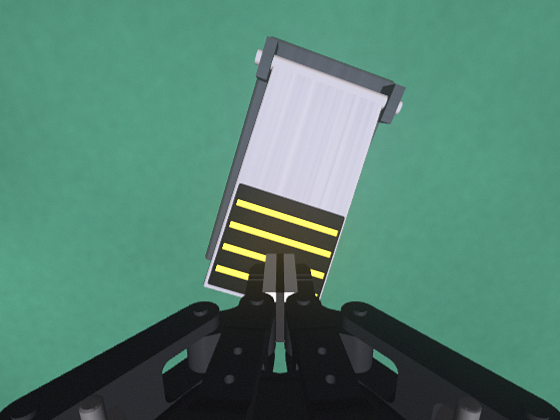

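View pics/s2.png

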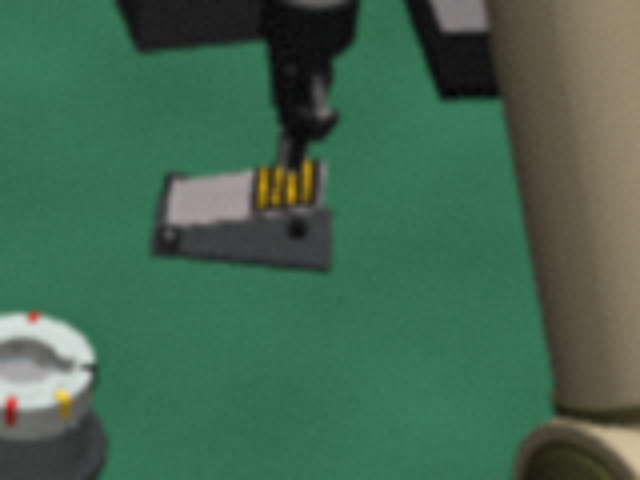

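```bash
python3 -c "
from h import *
print(ctrl.nose_length)
s=ctrl.sense();p=s['eef_pos'];M=yaw(s)[1]
for n in('side','wrist','top'):
    c=capture(n)
    print(n,c['origin'],'tcp',proj(c,p),'tip',proj(c,p+M[:,0]*11),'pad',proj(c,[441,-312,57]))
    if n=='side':
        im=c['image'][130:200,300:400];cv2.imwrite('pics/s3.png',cv2.resize(im,None,fx=8,fy=8,interpolation=cv2.INTER_CUBIC))
    if n=='top':
        im=c['image'][230:310,370:470];cv2.imwrite('pics/t3.png',cv2.resize(im,None,fx=6,fy=6,interpolation=cv2.INTER_CUBIC))
"
```

```text
11.0
side [ 372.27398461 1151.69288636 1119.82002328] tcp [[351.59923381 168.5967778 ]] tip [[351.27829055 171.26205596]] pad [[351.18790746 166.06096787]]
wrist [ 509.15247933 -284.48293312  217.04686929] tcp [[278.48792453 246.8695468 ]] tip [[278.53220556 239.4202534 ]] pad [[278.5047627  250.75957887]]
top [ 508.42777362    8.83106041 1440.71743645] tcp [[419.0366544  275.94895252]] tip [[418.03572744 275.75349263]] pad [[419.6318738 275.2400112]]
```

View pics/s3.png

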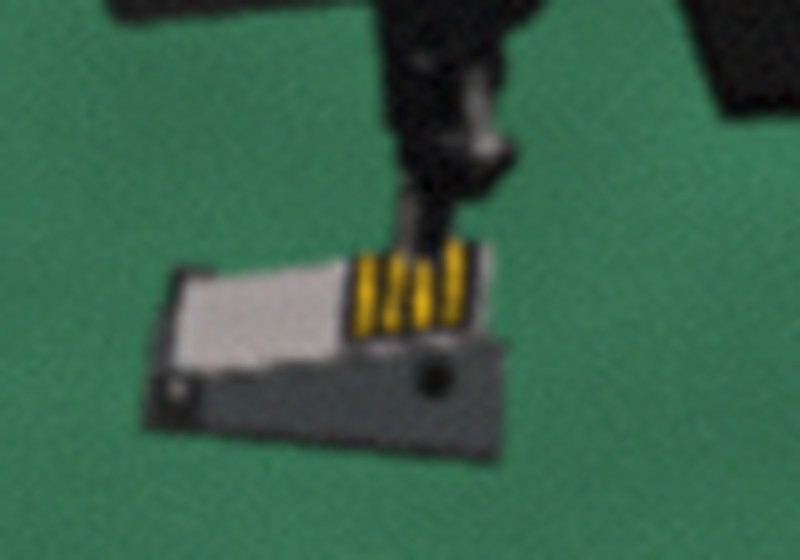

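View pics/t3.png

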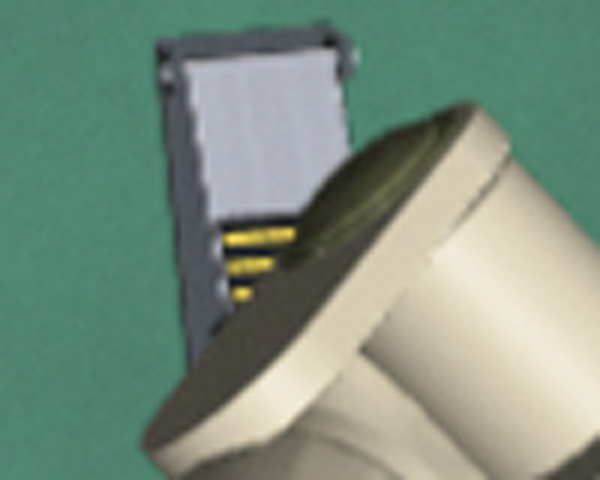

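The calibration puts the visible fingertip near z 58, which is just at pad height and well behind the nominal nose. So I'll go down in small steps and watch the force.

Request:
step_arm --commands '[[[0, 0, -0.1], 0], [[0, 0, -0.1], 0], [[0, 0, 0], 0]]'

```text
time_s: 2.4
eef_pos: [438.7, -312.8, 38.3]
ee_rot: [-0.138, -0.693, -0.138, 0.694]
force: [-0.7, 0.3, -0.6]
grip_width: 0.0
```

Request:
step_arm --commands '[[[0, 0, -0.1], 0], [[0, 0, -0.1], 0], [[0, 0, 0], 0]]'

```text
time_s: 2.7
eef_pos: [438.9, -313.1, 30.6]
ee_rot: [-0.138, -0.693, -0.138, 0.694]
force: [0.2, -0.6, 2.8]
grip_width: 0.0
```

```bash
python3 -c "
from h import *
st()
for n,roi in (('side',(130,200,300,400)),('wrist',(150,350,150,430))):
    c=capture(n); a,b,d,e=roi; im=c['image'][a:b,d:e];cv2.imwrite(f'pics/{n}4.png',cv2.resize(im,(800,int(800*(b-a)/(e-d))) if n=='side' else None,fx=2.5,fy=2.5,interpolation=cv2.INTER_CUBIC))
"
```

```text
2.7 [ 438.93 -313.13   30.61] yaw -67.5 F [ 0.2 -0.6  2.8] T [-0.05  0.04  0.01] g 0.0 q [-0.84  0.54  1.65 -0.    0.94  0.34]
```

View pics/side4.png

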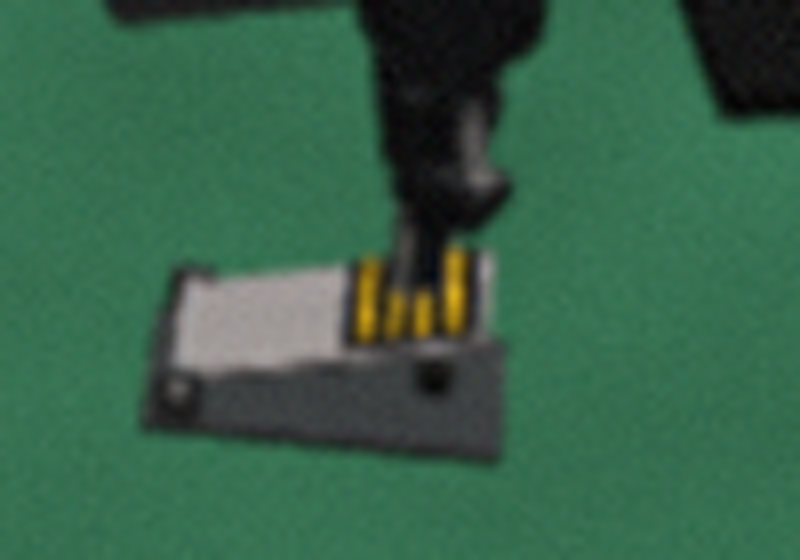

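View pics/wrist4.png

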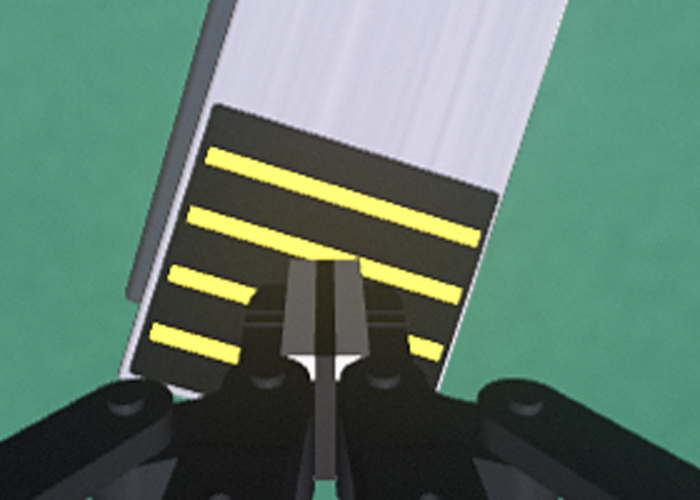

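Contact starts at about TCP z 31, so the real tip is about 25 mm higher than nominal. I'll keep pressing in small steps.

Request:
step_arm --commands '[[[0, 0, -0.1], 0], [[0, 0, -0.1], 0], [[0, 0, -0.1], 0], [[0, 0, -0.1], 0]]'

```text
time_s: 3.2
eef_pos: [438.8, -313.0, 14.5]
ee_rot: [-0.138, -0.693, -0.138, 0.694]
force: [-2.5, -1.5, 5.8]
grip_width: 0.002
```

```bash
python3 -c "
from h import *
st()"
```

```text
3.2 [ 438.75 -313.04   14.54] yaw -67.49 F [-2.5 -1.5  5.8] T [-0.05  0.49  0.01] g 0.002 q [-0.84  0.57  1.66 -0.    0.91  0.34]
```

Request:
step_arm --commands '[[[0, 0, -0.1], 0], [[0, 0, -0.05], 0], [[0, 0, 0], 0]]'

```text
time_s: 3.5
eef_pos: [438.6, -313.0, 8.4]
ee_rot: [-0.138, -0.693, -0.138, 0.694]
force: [-4.3, -0.2, 6.0]
grip_width: -0.002
```

Request:
step_arm --commands '[[[0, 0, -0.05], 0], [[0, 0, 0], 0]]'

```text
time_s: 3.7
eef_pos: [438.7, -313.1, 7.3]
ee_rot: [-0.138, -0.693, -0.138, 0.694]
force: [-5.2, 1.8, 12.2]
grip_width: 0.0
```

Request:
step_arm --commands '[[[0, 0, -0.05], 0], [[0, 0, 0], 0]]'

```text
time_s: 3.9
eef_pos: [438.7, -313.2, 6.8]
ee_rot: [-0.138, -0.693, -0.138, 0.694]
force: [-10.3, 5.4, 28.4]
grip_width: -0.004
```

The force jumped from 6 to 28 N with the TCP at 7 mm, so the treadle is at its stop and has been held more than 0.1 s. I'll lift and open.

Request:
step_arm --commands '[[[0, 0, 0.3], 0], [[0, 0, 0.75], 0], [[0, 0, 0.75], 0], [[0, 0, 0.75], 0], [[0, 0, 0.75], 0]]'

```text
time_s: 4.4
eef_pos: [438.9, -312.6, 137.4]
ee_rot: [-0.138, -0.693, -0.138, 0.694]
force: [0.2, -1.0, 0.8]
grip_width: -0.002
```

Request:
step_arm --commands '[[[0.4, 0.8, 0.6], 0.03], [[0.4, 0.8, 0.6], 0.03], [[0.4, 0.8, 0], 0.03], [[0.4, 0.8, 0], 0.03], [[0.4, 0.8, 0], 0.0]]' --gripper -1

```text
time_s: 4.9
eef_pos: [519.4, -151.4, 184.3]
ee_rot: [0.266, 0.655, 0.267, -0.655]
force: [-0.2, 0.2, 0.5]
grip_width: 0.847
```

```bash
python3 -c "
from h import *
st()
for n in('top','side'):
  c=capture(n); cv2.imwrite(f'pics/{n}5.png',c['image'])
"
```

```text
4.9 [ 519.44 -151.41  184.29] yaw -45.74 F [-0.2  0.2  0.5] T [ 0.01  0.01 -0.02] g 0.847 q [-0.5   0.36  1.48  0.    1.3   0.3 ]
```

View pics/side5.png

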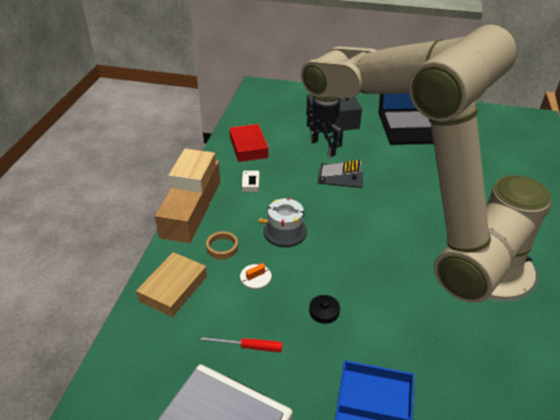

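The treadle is up again. Now over to the lid.

Request:
step_arm --commands '[[[0.3, 0.9, 0], 0], [[0.3, 0.9, 0], 0], [[0.3, 0.9, 0], 0], [[0.3, 0.9, 0], 0], [[0.3, 0.9, 0], 0]]'

```text
time_s: 5.5
eef_pos: [579.2, 28.0, 184.2]
ee_rot: [-0.265, -0.655, -0.265, 0.656]
force: [0.7, 0.5, 0.8]
grip_width: 0.999
```

Request:
step_arm --commands '[[[0.3, 0.9, 0], 0], [[0.3, 0.9, 0], 0], [[0.3, 0.9, -0.3], 0], [[0.3, 0.9, -0.3], 0], [[0.1, 0.6, -0.3], 0.0]]'

```text
time_s: 6.0
eef_pos: [631.3, 196.8, 147.2]
ee_rot: [-0.265, -0.655, -0.266, 0.655]
force: [0.3, -0.4, -0.2]
grip_width: 1.002
```

Request:
step_arm --commands '[[[0, 0, 0], 0]]'

```text
time_s: 6.1
eef_pos: [630.0, 197.2, 145.7]
ee_rot: [-0.266, -0.654, -0.267, 0.656]
force: [0.1, 0.7, 0.2]
grip_width: 1.0
```

```bash
python3 -c "
from h import *
st()
c=capture('wrist'); cv2.imwrite('pics/w6.png',c['image'])
p=ctrl.sense()['eef_pos'];M=yaw()[1]
print('tcp',proj(c,p),'tip closed',proj(c,p-M[:,0]*27), 'lid grip',proj(c,[636,197.5,42]))
im=c['image']; l=mask(im,(3,150,120),(20,255,255)); b=big(l); r=cv2.minAreaRect(b); print(r); 
top=np.argwhere(l>0)[:,::-1]; print(pca(ray(c,top,52)),len(top))
"
```

```text
6.1 [629.99 197.22 145.65] yaw -45.74 F [0.1 0.7 0.2] T [ 0.03 -0.   -0.04] g 1.0 q [0.13 0.66 1.12 0.   1.37 0.92]
tcp [[281.79592675 249.2159556 ]] tip closed [[282.05364774 272.32202691]] lid grip [[284.24214942 192.96737443]]
((453.0622863769531, 308.0147399902344), (12.768942832946777, 22.331335067749023), 76.75948333740234)
(array([651.04042289,  82.82408497]), np.float64(103.78766445350671), array([ 14.08478419, 154.31920398])) 177
```

View pics/w6.png

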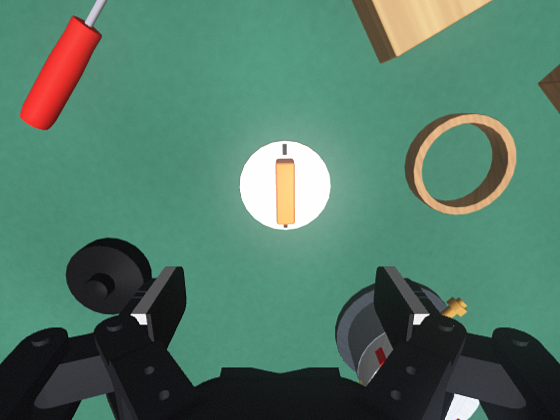

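The bar at (285,190) is nearly aligned with the jaws, between the fingers in column terms. Next I'll measure its top face and disc from this view.

```bash
cat > lidw.py <<'E'
from h import *
def lid(roi,zb=0):
    c=capture('wrist'); im=c['image']; hsv=cv2.cvtColor(im,cv2.COLOR_BGR2HSV)
    l=mask(im,(8,100,200),(30,255,255),roi); P=np.argwhere(l>0)[:,::-1]
    r=cv2.minAreaRect(cv2.convexHull(big(l))); bx=ray(c,cv2.boxPoints(r),52+zb)[:,:2]
    e=[bx[1]-bx[0],bx[2]-bx[1]]; e=max(e,key=np.linalg.norm); ang=np.degrees(np.arctan2(e[1],e[0]))%180
    print('rect',r,'c',bx.mean(0).round(1),'len',np.linalg.norm(e).round(1),'ang',ang.round(2),'pca',pca(ray(c,P,52+zb)))
    w=mask(im,(0,0,200),(180,60,255),roi)|l; b=big(w); el=cv2.fitEllipse(cv2.convexHull(b)); print('disc',el,ray(c,el[0],24+zb)[0][:2].round(1))
    st(); return c
if __name__=="__main__":
    c=lid((200,120,370,250))
    print(cv2.cvtColor(c['image'],cv2.COLOR_BGR2HSV)[[163,180,200,215],285])
E
python3 lidw.py
```

```text
rect ((283.0, 191.5), (61.0, 18.0), 90.0) c [637.8 198.5] len 53.0 ang 44.81 pca (array([638.07338883, 198.7475559 ]), np.float64(45.57254943797556), array([ 4.37236468, 15.36173774]))
disc ((282.70196533203125, 183.6710968017578), (88.60969543457031, 90.33223724365234), 87.09260559082031) [638.5 199.2]
6.2 [630.83 194.46 148.12] yaw -45.88 F [ 0.7 -0.2 -0.3] T [-0.05 -0.01  0.01] g 1.001 q [ 0.12  0.66  1.12 -0.    1.37  0.92]
[[ 17 134 254]
 [ 20 119 254]
 [ 20 121 254]
 [ 20 129 254]]
```

Request:
step_arm --commands '[[[0.2, 0.1, -0.5], 0.005], [[0, 0, -0.5], 0], [[0, 0, -0.5], 0], [[0, 0, 0], 0], [[0, 0, 0], 0]]'

```text
time_s: 6.7
eef_pos: [639.4, 197.9, 90.0]
ee_rot: [0.27, 0.654, 0.27, -0.653]
force: [-0.6, -0.4, 0.8]
grip_width: 0.995
```

```bash
python3 -c "
from lidw import *
c=lid((180,120,390,330)); cv2.imwrite('pics/w7.png',c['image'])"
```

```text
rect ((276.0, 224.0), (72.0, 22.0), 90.0) c [637.3 198.8] len 52.2 ang 45.28 pca (array([638.09861035, 199.23427772]), np.float64(45.282064045917224), array([ 4.38718058, 15.29309093]))
disc ((276.65631103515625, 210.53958129882812), (104.23202514648438, 109.0289077758789), 91.23969268798828) [638.6 199.8]
6.75 [639.73 198.21  90.58] yaw -45.05 F [0.4 0.  0.5] T [ 0.01 -0.02  0.01] g 0.997 q [ 0.13  0.73  1.15 -0.    1.26  0.91]
```

View pics/w7.png

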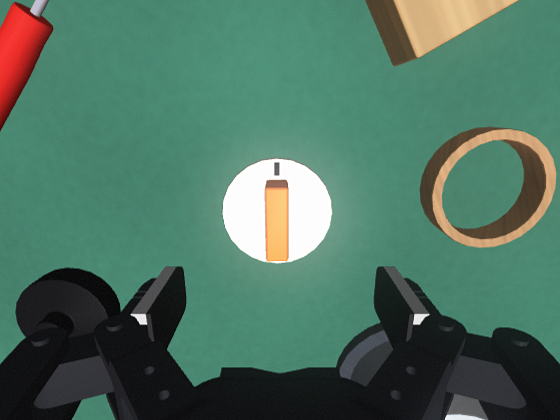

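Request:
step_arm --commands '[[[-0.04, 0.03, -0.6], 0], [[0, 0, -0.6], 0], [[0, 0, -0.4], 0], [[0, 0, -0.3], 0], [[0, 0, 0], 0]]' --gripper -0.2

```text
time_s: 7.25
eef_pos: [637.0, 200.0, 12.0]
ee_rot: [-0.27, -0.653, -0.271, 0.654]
force: [-0.6, -0.4, 0.0]
grip_width: 0.598
```

```bash
python3 -c "
from lidw import *
c=lid((150,180,420,400)); cv2.imwrite('pics/w8.png',c['image'])"
```

```text
rect ((282.0, 282.0), (102.0, 34.0), 90.0) c [637.4 198.3] len 52.1 ang 45.98 pca (array([638.3709241 , 199.35258324]), np.float64(45.1966223152762), array([ 4.32149617, 15.10596685]))
disc ((281.5946350097656, 255.36329650878906), (149.05470275878906, 155.12440490722656), 88.4881362915039) [638.2 199.2]
7.3 [637.57 200.1   13.18] yaw -45.0 F [-0.5 -0.1  0.6] T [ 0.01 -0.02  0.01] g 0.6 q [0.13 0.81 1.21 0.   1.12 0.91]
```

View pics/w8.png

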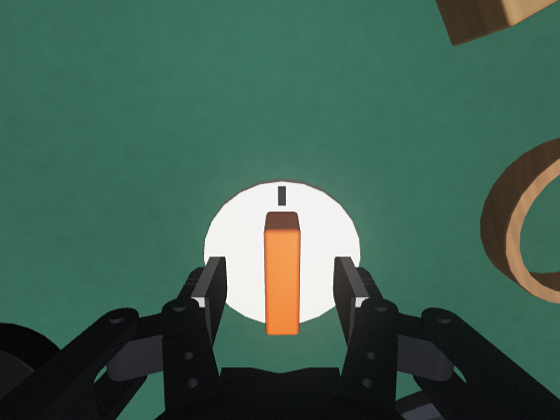

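Request:
step_arm --commands '[[[0.01, -0.01, -0.25], 0], [[0, 0, 0], 0]]'

```text
time_s: 7.5
eef_pos: [637.5, 199.6, 2.3]
ee_rot: [-0.271, -0.653, -0.271, 0.654]
force: [0.3, -0.3, -0.2]
grip_width: 0.6
```

Request:
step_arm --commands '[[[0, 0, 0], 0], [[0, 0, 0], 0], [[0, 0, 0], 0], [[0, 0, 0], 0], [[0, 0, 0], 0]]' --gripper 1 --force 50

```text
time_s: 8.0
eef_pos: [638.1, 199.8, 3.4]
ee_rot: [0.271, 0.654, 0.271, -0.653]
force: [1.1, -0.7, 4.0]
grip_width: 0.175
```

```bash
python3 -c "
from lidw import *
c=lid((150,180,420,400)); cv2.imwrite('pics/w9.png',c['image'])"
```

```text
rect ((279.5, 293.0), (108.0, 37.0), 90.0) c [637.3 198.6] len 52.7 ang 45.93 pca (array([638.45793472, 199.66246197]), np.float64(-135.1401847721392), array([ 4.33477894, 15.36219218]))
disc ((279.6639404296875, 264.82806396484375), (159.075439453125, 161.85366821289062), 93.27420806884766) [637.7 198.9]
8.05 [638.13 199.78   3.47] yaw -45.0 F [ 0.4 -0.3  3.9] T [-0.05 -0.    0.01] g 0.179 q [ 0.13  0.82  1.22 -0.    1.1   0.91]
```

View pics/w9.png

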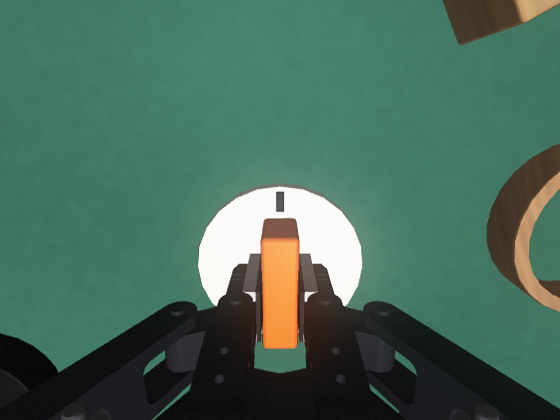

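The bar is gripped (opening 15 mm) with the disc level. I'll lift, turn to about the slot heading and move to a viewing place short of the pot.

Request:
step_arm --commands '[[[0, 0, 0.3], 0], [[0, 0, 0.8], 0], [[0, 0, 0.9], 0], [[0, 0, 0.9], 0], [[0, 0, 0.7], 0]]'

```text
time_s: 8.55
eef_pos: [637.7, 199.9, 149.7]
ee_rot: [0.271, 0.654, 0.271, -0.653]
force: [-0.4, -0.3, -2.6]
grip_width: 0.178
```

Request:
step_arm --commands '[[[-0.45, -0.75, 0], -0.047], [[-0.45, -0.75, 0], -0.047], [[-0.45, -0.75, 0], -0.047], [[-0.45, -0.75, 0], -0.047], [[-0.45, -0.75, 0], -0.047]]'

```text
time_s: 9.05
eef_pos: [546.5, 48.8, 147.2]
ee_rot: [-0.015, -0.707, -0.015, 0.707]
force: [0.5, -1.2, -2.1]
grip_width: 0.171
```

Request:
step_arm --commands '[[[-0.5, -0.75, 0], 0], [[-0.5, -0.75, 0], 0], [[-0.2, -0.1, 0], 0], [[0, 0, 0], 0], [[0, 0, 0], 0]]'

```text
time_s: 9.55
eef_pos: [500.1, -13.6, 147.2]
ee_rot: [0.017, 0.707, 0.017, -0.707]
force: [0.9, 0.5, -1.6]
grip_width: 0.175
```

```bash
python3 -c "
from h import *
st()
c=capture('wrist'); cv2.imwrite('pics/w10.png',c['image'])
c=capture('side'); cv2.imwrite('pics/s10.png',c['image']);st()"
```

```text
9.55 [500.14 -13.62 147.19] yaw -87.27 F [ 0.9  0.5 -1.6] T [-0.01 -0.01  0.02] g 0.175 q [-0.26  0.31  1.66  0.    1.17  1.26]
9.65 [500.25 -13.39 146.93] yaw -87.22 F [ 0.4  0.2 -2. ] T [-0.06  0.   -0.03] g 0.175 q [-0.26  0.31  1.66  0.    1.17  1.26]
```

View pics/w10.png

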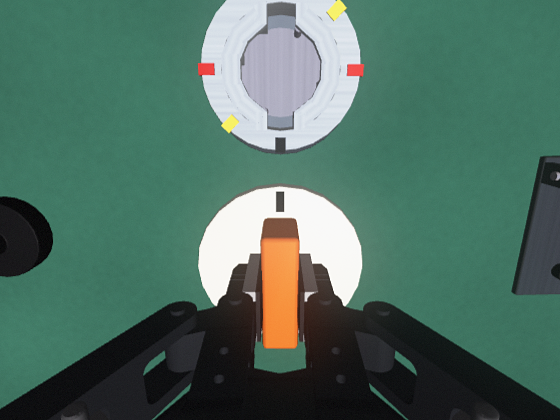

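View pics/s10.png

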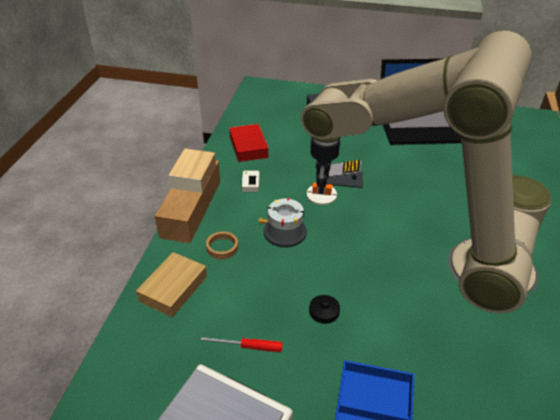

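The wrist view shows the pot with its red marks at (207,69) and (355,70), yellow at (337,10) and (230,124), and the near black mark at (280,145). The held lid is below it.

```bash
cat > pot.py <<'E'
from h import *
c=capture('wrist'); im=c['image']; roi=(180,0,380,160)
def comps(m,z,k=8):
    n,_,s,ce=cv2.connectedComponentsWithStats(m); return [ray(c,ce[i],z)[0][:2] for i in range(1,n) if s[i,4]>k]
r=comps(mask(im,(0,150,80),(6,255,255),roi),90,30); y=comps(mask(im,(22,150,120),(34,255,255),roi),90,30)
b=comps(mask(im,(0,0,0),(180,255,60),(265,135,296,156)),90,20)
print('red',r,np.mean(r,0)); d=r[1]-r[0]; print('pot x ang from red',np.degrees(np.arctan2(d[1],d[0]))%180-90)
print('yel',y,np.mean(y,0)); d=y[1]-y[0]; print('ang from yel',(np.degrees(np.arctan2(d[1],d[0]))+45+90)%180-90)
ctr=np.mean([np.mean(r,0),np.mean(y,0)],0)
for q in b: d=ctr-q; print('blk',q,np.degrees(np.arctan2(d[1],d[0])))
s=ctrl.sense(); dz=s['eef_pos'][2]-3.4
roi=(180,175,380,370); l=mask(im,(5,100,150),(30,255,255),roi); w=mask(im,(0,0,170),(180,60,255),(180,175,380,255))
cs=cv2.convexHull(big(w))[:,0]; P=ray(c,cs[(cs[:,1]<250)],24+dz)[:,:2]
A=np.c_[2*P,np.ones(len(P))]; x=np.linalg.lstsq(A,(P**2).sum(1),rcond=None)[0]; print('lid disc centre',x[:2],'R',np.sqrt(x[2]+x[:2]@x[:2]))
t=comps(mask(im,(0,0,0),(180,255,90),(268,188,292,214)),24+dz,15); print('tick',t)
for q in t: d=q-x[:2]; print('tick ang',np.degrees(np.arctan2(d[1],d[0])))
st()
E
python3 pot.py
```

```text
red [array([597.76378188,  38.4382982 ]), array([601.71535052, -58.14443245])] [599.7395662   -9.85306712]
pot x ang from red 2.3428826167084793
yel [array([564.05704489,  23.13846352])] [564.05704489  23.13846352]Traceback (most recent call last):
  File "pot.py", line 8, in <module>
    print('yel',y,np.mean(y,0)); d=y[1]-y[0]; print('ang from yel',(np.degrees(np.arctan2(d[1],d[0]))+45+90)%180-90)
                                   ~^^^
IndexError: list index out of range
```

```bash
sed -i "/^print('yel'/d; s/^ctr=.*/ctr=np.mean(r,0)/" pot.py; python3 pot.py
```

```text
red [array([597.69466226,  38.48742231]), array([601.72318099, -58.19483366])] [599.70892163  -9.85370567]
pot x ang from red 2.3859981016348684
lid disc centre [499.14909777 -14.00472895] R 41.63636105532176
tick [array([533.43602606, -12.42607869])]
tick ang 2.6361697535259676
9.75 [500.09 -13.52 146.76] yaw -87.23 F [-0.2  0.2 -2.2] T [ 0.01 -0.    0.06] g 0.173 q [-0.26  0.31  1.66  0.    1.17  1.26]
```

Request:
step_arm --commands '[[[0.7, 0.03, 0], 0], [[0.7, 0.03, 0], 0], [[0.7, 0.03, 0], 0], [[0.41, 0.01, -0.4], 0], [[0, 0, -0.4], 0]]'

```text
time_s: 10.25
eef_pos: [602.0, -9.7, 113.9]
ee_rot: [0.017, 0.707, 0.017, -0.707]
force: [0.6, -0.3, -2.9]
grip_width: 0.175
```

Request:
step_arm --commands '[[[0, 0, -0.3], 0], [[0, 0, 0], 0], [[0, 0, 0], 0]]'

```text
time_s: 10.55
eef_pos: [600.2, -10.1, 103.4]
ee_rot: [0.017, 0.707, 0.017, -0.707]
force: [0.6, 0.2, -0.4]
grip_width: 0.172
```

```bash
python3 -c "
from h import *
st()
c=capture('wrist'); cv2.imwrite('pics/w11.png',c['image'])
c=capture('side'); cv2.imwrite('pics/s11.png',cv2.resize(c['image'][160:270,220:350],None,fx=5,fy=5,interpolation=cv2.INTER_CUBIC))"
```

```text
10.55 [600.22 -10.08 103.36] yaw -87.28 F [ 0.6  0.2 -0.4] T [ 0.02 -0.03  0.03] g 0.172 q [-0.21  0.57  1.39  0.    1.18  1.31]
```

View pics/w11.png

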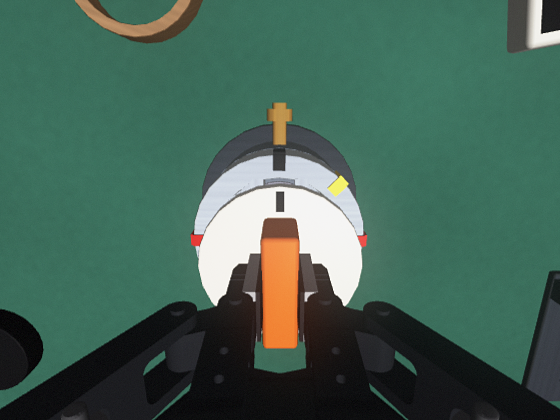

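View pics/s11.png

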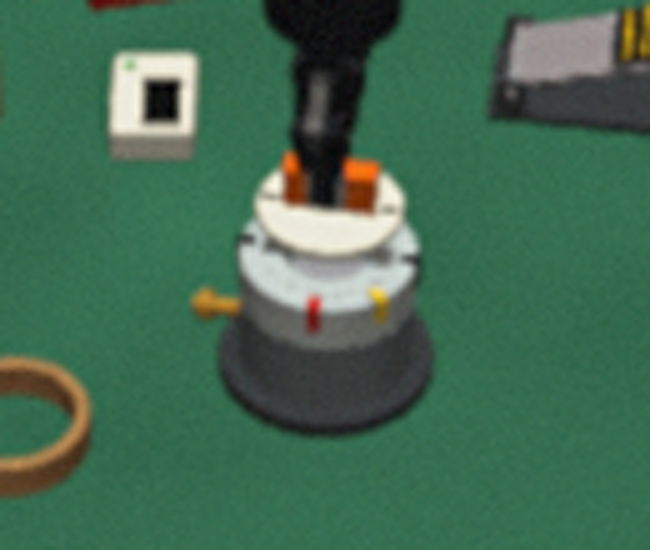

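The lid is centred over the mouth, with its tick and the black mark in line at column 280. Lowering now.

Request:
step_arm --commands '[[[0, 0, -0.1], 0], [[0, 0, -0.1], 0], [[0, 0, -0.1], 0], [[0, 0, -0.1], 0], [[0, 0, 0], 0]]'

```text
time_s: 11.15
eef_pos: [599.8, -10.2, 86.1]
ee_rot: [-0.017, -0.706, -0.017, 0.707]
force: [0.6, 0.4, -2.0]
grip_width: 0.177
```

```bash
python3 -c "
from h import *
st()"
```

```text
11.15 [599.78 -10.17  86.14] yaw -87.3 F [ 0.6  0.4 -2. ] T [ 0.01 -0.01  0.  ] g 0.177 q [-0.21  0.59  1.41  0.    1.15  1.31]
```

Request:
step_arm --commands '[[[0, 0, -0.1], 0], [[0, 0, -0.1], 0], [[0, 0, 0], 0]]'

```text
time_s: 11.45
eef_pos: [599.8, -10.2, 78.2]
ee_rot: [-0.017, -0.707, -0.017, 0.707]
force: [0.9, -1.2, -2.1]
grip_width: 0.174
```

```bash
python3 -c "
from h import *
st()
c=capture('wrist'); cv2.imwrite('pics/w12.png',c['image'])
c=capture('side'); cv2.imwrite('pics/s12.png',cv2.resize(c['image'][160:270,220:350],None,fx=5,fy=5,interpolation=cv2.INTER_CUBIC))"
```

```text
11.45 [599.81 -10.18  78.19] yaw -87.3 F [ 0.9 -1.2 -2.1] T [-0.    0.01 -0.03] g 0.174 q [-0.21  0.59  1.42  0.    1.13  1.31]
```

View pics/s12.png

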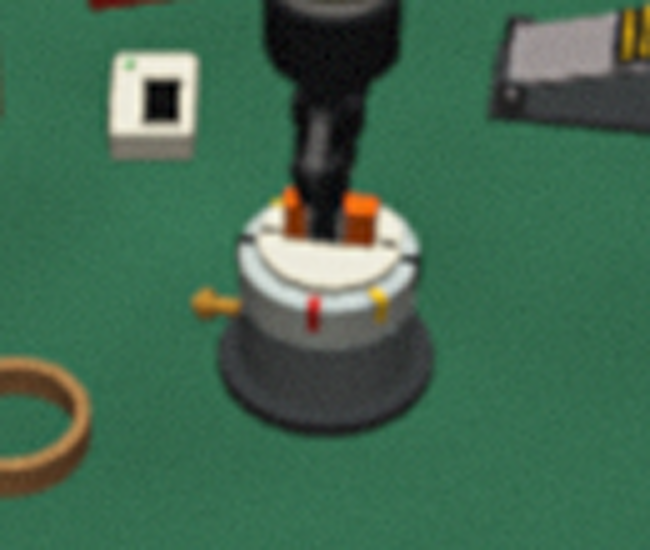

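Almost home with no contact force yet. I'll ease it down until it bears on the collar.

Request:
step_arm --commands '[[[0, 0, -0.03], 0], [[0, 0, 0], 0]]'

```text
time_s: 11.75
eef_pos: [600.1, -10.2, 77.6]
ee_rot: [-0.017, -0.707, -0.017, 0.707]
force: [0.3, 0.2, -2.9]
grip_width: 0.172
```

Request:
step_arm --commands '[[[0, 0, -0.03], 0], [[0, 0, 0], 0]]'

```text
time_s: 11.95
eef_pos: [600.3, -10.3, 77.4]
ee_rot: [0.017, 0.707, 0.017, -0.707]
force: [-3.0, -0.3, 4.2]
grip_width: 0.176
```

It's home: contact at TCP z 77.4, expected 77. Now I'll twist clockwise slowly.

Request:
step_arm --commands '[[[0, 0, 0], -0.025], [[0, 0, 0], -0.025], [[0, 0, 0], -0.025], [[0, 0, 0], -0.025], [[0, 0, 0], 0]]'

```text
time_s: 12.45
eef_pos: [600.7, -9.9, 77.4]
ee_rot: [-0.095, 0.701, -0.094, -0.7]
force: [0.6, 2.0, 5.0]
grip_width: 0.177
```

```bash
python3 -c "
from h import *
st()
c=capture('wrist'); cv2.imwrite('pics/w13.png',c['image'])"
```

```text
12.45 [600.73  -9.93  77.39] yaw -105.33 F [0.6 2.  5. ] T [ 0.43  0.07 -0.04] g 0.177 q [-0.21  0.6   1.42  0.    1.13  1.63]
```

View pics/w13.png

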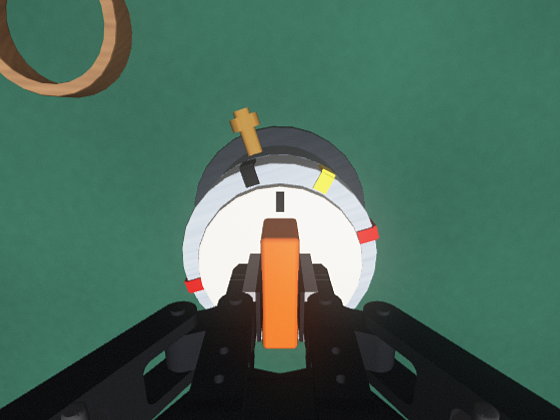

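The lid turns with the grip (18° so far). 27° more to go.

Request:
step_arm --commands '[[[0, 0, 0], -0.03], [[0, 0, 0], -0.03], [[0, 0, 0], -0.03], [[0, 0, 0], -0.03], [[0, 0, 0], -0.03]]'

```text
time_s: 13.0
eef_pos: [600.7, -10.2, 77.4]
ee_rot: [-0.256, 0.66, -0.255, -0.659]
force: [-0.3, 0.6, 6.7]
grip_width: 0.178
```

Request:
step_arm --commands '[[[0, 0, 0], 0], [[0, 0, 0], 0], [[0, 0, 0], 0], [[0, 0, 0], 0], [[0, 0, 0], 0]]'

```text
time_s: 13.5
eef_pos: [600.6, -10.2, 77.4]
ee_rot: [-0.255, 0.66, -0.254, -0.659]
force: [-0.4, 1.0, 6.6]
grip_width: 0.177
```

```bash
python3 -c "
from h import *
st()
c=capture('wrist'); cv2.imwrite('pics/w14.png',c['image']); im=c['image']
def f(m,z,k=20):
    n,_,s,ce=cv2.connectedComponentsWithStats(m); return [(ray(c,ce[i],z)[0][:2].round(1),ce[i].round(0)) for i in range(1,n) if s[i,4]>k]
print(f(mask(im,(22,150,120),(34,255,255),(240,140,330,200)),90))
print(f(mask(im,(0,150,80),(6,255,255),(180,140,390,320)),90))
print(f(mask(im,(0,0,0),(180,255,90),(268,188,292,214)),98,15))
t=capture('top'); cv2.imwrite('pics/t14.png',t['image']); t=capture('side'); cv2.imwrite('pics/s14.png',t['image']); st()"
```

```text
13.5 [600.64 -10.23  77.38] yaw -132.17 F [-0.4  1.   6.6] T [ 0.3   0.16 -0.02] g 0.177 q [-0.21  0.6   1.42  0.    1.13  2.09]
[(array([636. , -43.9]), array([282., 166.]))]
[(array([601.2, -57.8]), array([349., 199.]))]
[(array([625.2, -33.1]), array([280., 201.]))]
13.65 [600.65 -10.21  77.39] yaw -132.17 F [-0.5  1.6  6.3] T [ 0.31  0.14 -0.07] g 0.179 q [-0.21  0.6   1.42  0.    1.13  2.09]
```

View pics/w14.png

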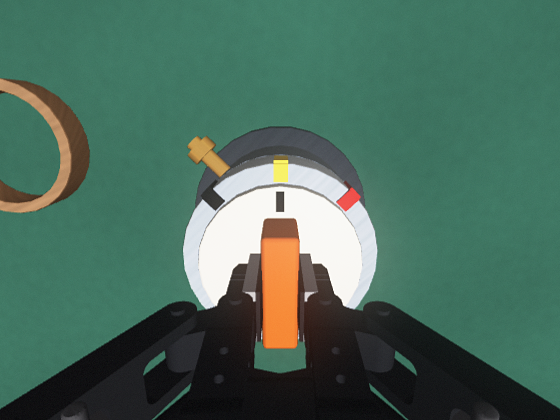

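View pics/s14.png

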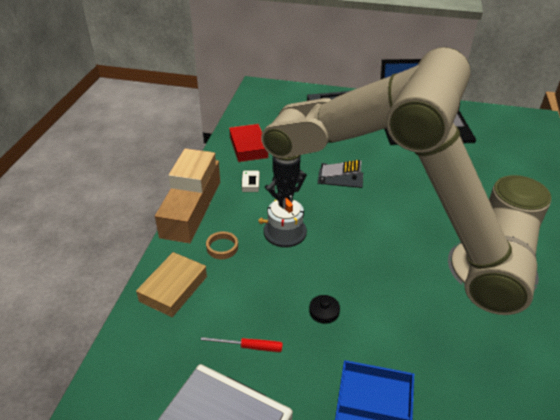

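The lid's tick (280,201) points at the yellow mark (281,166), the arm is still and the treadle is up. Handing in.

```bash
python3 -c "
from rig import ticket
print(ticket.finish_job())"
```

```text
the job is handed in; nothing more can be done
None
```

The job is handed in at about 13.7 s: the lid is home in the pot at the vent mark and still gripped. The hand-in gives no verdict, so what follows comes from my own checks.

- **Treadle:** I pressed it to its stop, where the push jumped from 6 to 28 N, and let it up. The side view shows the pad up again.
- **Lid:** It went in along the slots and touched the collar at TCP height 77.4 mm, against about 77 expected. I then twisted it 45° clockwise.
- **Last check:** The lid's tick lines up with the yellow mark in the wrist view. The gripper reads heading −132.2°, about 45° from where it went in. The arm is still, the lid is held at a 15 mm opening with 50 N of grip set, and it bears down with about 6 N.
- **Bystanders:** By eye in the last side view, none of them has moved. I did not measure this.

**One disagreement:** the fingertips stood about 27 mm behind the reported TCP, not 11 mm ahead of it as stated. I found this by contact with the pad and the camera views, and set the heights from contact. Joint values for the treadle and vent ring could not be read directly.

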